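Put the spectrometer's reference samples back on their pads

ROBOT

A 7-joint arm with a two-finger parallel gripper is mounted at the origin on the work surface. World frame = base frame: x ahead of the robot, y to its left, z up, the work surface at z = 0. Lengths are in m, angles in rad, forces in N, time in s.
With the tool pointing down it reaches from about 0.425 to 0.875 m from the base axis. Payload 4.7 kg.
Tool frame: the origin (TCP) lies at the very end of the fingers, on their centre line; the grasp point (between the pads) lies 19 mm behind it; z points along the fingers, y is the line along which they close (so a half turn about z gives the same grasp; the last joint's range is limited). The gripper opens to 85 mm and grips with 20 to 120 N. Pads are 22 mm wide; open, the fingers measure 114 mm over their backs; the gripper's body (76 mm by 85 mm) begins 54 mm behind the grasp point. The pads swing forward as they close: fully open they stand 13 mm farther back than shut.
Start: joints at [-1.245, 0.321, -0.07, 1.45, 0.023, 1.371, -0.057], TCP at [0.199, 0.619, 0.231] pointing down, gripper open.
Joint ranges: [-2.86, 2.86], [-0.3, 2.09], [-1.38, 1.24], [0.06, 2.45], [-1.56, 4.7], [0.09, 2.05], [-2.69, 2.69]. Speed limits (rad/s): [2.57, 2.57, 3.14, 3.14, 3.14, 3.14, 3.14].

INTERFACE

Orientations are given as a rotation vector (axis times angle).
In Python, from workcell import get_state, imaging, r gives the robot as it stands.
- The arm moves only by the tool send_rows, never from a script. Its argument "moves" is a list of rows, each an object with "jaw": the opening, from -1 (shut) to 1 (fully open); "translation": the shift along the tool's x, y, z normalised to -1 to 1, where 1 is 400 mm, a list of three; "spin": the turn about the tool's z normalised to -1 to 1, where 1 is 60 degrees. A call has exactly 5 rows; each row shifts and turns the commanded pose from where the row before left it, along the tool's axes as they then stand; what a row does not reach is not made up. A row lasts 1/10 s, in which the tool goes at most 50 mm and 8.59 degrees, less where a joint would pass 70% of its speed; a pose out of reach is approached as far as the arm can. A call with a number of a shift or a turn outside -1 to 1 is refused whole. A call with a gripper value outside its range is refused whole. The fingers move at their own pace and stop on an object; "grip_force" is the grip in N (left out, the last holds). Time passes only in rows, so rows that do not move let the fingers close, or fill a call up. It gives the time, the measured TCP pose, the force, the opening and the grip force at its end, in the units of the state.
- get_state(): the state, without advancing time (a new reading comes with each control period).
- imaging.read_camera(name): name is "scene" or "top" or "wrist"; returns the picture (400x640x3 uint8, blue, green, red); there is no depth.
- imaging.get_calibration(name): a dict with "camera_matrix" (3x3 intrinsics, pixels), "world_from_camera" (4x4, takes a point from camera to world coordinates). Camera axes: x right, y down, z forward; pixel columns grow to the right and rows downward; lengths in m; the calibration is good to about 2 mm. A picture is of the moment at which its call begins: read the wrist's pose just before it. get_calibration takes no time and is no camera call; for the wrist camera it gives the pose at the moment of the call.
- r.job_done(): hands the job in; it is judged then, once.
The state is a dict: "time": time; "qpos": joint angles; "joint_velocities": joint speeds; "effort": joint torques, N m; "ee_pos": TCP position; "eef_rot": TCP orientation; "wrist_force": force on the tool from outside, world axes, zero at the start; "wrist_torque": the same for the moment, N m; "finger_gap": opening from 0.0 (shut) to 1.0 (fully open); "grasp_force": force on a finger pad.
Only numpy, scipy, OpenCV 4.12 (cv2) and the standard library are available. Lean on these libraries where they do the work, as an engineer would, in place of code of your own. Each camera call takes 0.05 s, during which the arm holds its last target. There are 200 camera calls.

TASK

The four metal reference samples were left in a stack after the calibration run. Take the stack apart and set each sample flat on the middle of the white pad that shows its own silhouette; put them down gently, without letting any fall, and leave the two sample pots standing where they are.

Things in the scene. Friction and masses are not known exactly. Their poses are not given: they have to be found in the camera images.
- oblong: small oblong block of bare aluminium, 34 (its x) x 16 (its y) x 20 mm high, about 30 g (-20 to +30 %). Starts on top of the stack, lying on the disc. Origin: centre of its underside, z up. The layers of the stack are centred on one another within 3 mm but turned differently.
- disc: round disc of dark steel, diameter 40, 20 mm high, about 190 g (-20 to +30 %). Starts third from below, lying on the hexagon. Origin: centre of its underside, z up. The layers of the stack are centred on one another within 3 mm but turned differently.
- hexagon: six-sided block of bare aluminium, 48 mm across flats (55 across corners), 20 mm high, about 120 g (-20 to +30 %). One pair of flats faces its +y and -y, the others are 60 degrees on; corners point to +x and -x. Starts second from below, lying on the square block. Origin: centre of its underside, z up. The layers of the stack are centred on one another within 3 mm but turned differently.
- square: square block of dark steel, 60 x 60 x 20 mm high, sides along its x and y, about 500 g (-20 to +30 %). Starts at the bottom of the stack, on the table. Origin: centre of its underside, z up. The layers of the stack are centred on one another within 3 mm but turned differently.
- pad_oblong: fixed flat white pad, 92 x 92 x 5 mm, on the table, with a black silhouette in its middle: a small oblong, 38 (along the pad's x) x 20 mm. The silhouette is flat, to be set upon, not a recess. Origin: centre of the pad's underside; the silhouette's centre lies above it, at 5 mm height.
- pad_disc: fixed flat white pad, 92 x 92 x 5 mm, on the table, with a black silhouette in its middle: a circle of diameter 44. The silhouette is flat, to be set upon, not a recess. Origin: centre of the pad's underside; the silhouette's centre lies above it, at 5 mm height.
- pad_hexagon: fixed flat white pad, 92 x 92 x 5 mm, on the table, with a black silhouette in its middle: a hexagon 52 mm across flats, flats facing the pad's +y and -y. The silhouette is flat, to be set upon, not a recess. Origin: centre of the pad's underside; the silhouette's centre lies above it, at 5 mm height.
- pad_square: fixed flat white pad, 92 x 92 x 5 mm, on the table, with a black silhouette in its middle: a square of 64 mm. The silhouette is flat, to be set upon, not a recess. Origin: centre of the pad's underside; the silhouette's centre lies above it, at 5 mm height.
- pot_a: closed sample pot of clear plastic with a blue lid, diameter 42, 36 mm high, loose, nearer the robot, to its left. Not part of the job: leave it standing where it is. Origin: centre of its underside.
- pot_b: closed sample pot of clear plastic with a blue lid, diameter 42, 36 mm high, loose, farther out, about straight ahead. Not part of the job: leave it standing where it is. Origin: centre of its underside.
There are look-alikes about, which are no part of the job. What is shaped like the pad_hexagon but green or turquoise is not meant. Leave any pink or yellow look-alike of the pot_a alone.

How it is judged:
At the end, for the whole second after the job is handed in: Each sample lies flat (tilt under 0.1 rad) on the pad with its own silhouette, centre within 12 mm of the pad's centre, any turn, underside 2 to 9 mm above the pad's underside, at rest (under 0.02 m/s); both pots upright (under 0.2 rad) within 30 mm of where they began (horizontal distance between oblong and pad_oblong below 0.012 m and z of oblong in the frame of pad_oblong between 0.002 and 0.009 m and angle between each of oblong, disc, hexagon, square's own z axis and vertical below 0.1 rad and linear speed of each of oblong, disc, hexagon, square below 0.02 m/s and horizontal distance between disc and pad_disc below 0.012 m and z of disc in the frame of pad_disc between 0.002 and 0.009 m and horizontal distance between hexagon and pad_hexagon below 0.012 m and z of hexagon in the frame of pad_hexagon between 0.002 and 0.009 m and horizontal distance between square and pad_square below 0.012 m and z of square in the frame of pad_square between 0.002 and 0.009 m and angle between each of pot_a, pot_b's own z axis and vertical below 0.2 rad and distance of each of pot_a, pot_b from where it was at the start of the episode below 0.03 m); the robot touches nothing.
It fails at once if a metal sample falls or is dropped (it comes near table level, its underside below 25 mm, faster than 0.7 m/s) ((height (world z) of oblong below 0.025 m and linear speed of oblong above 0.7 m/s) or (height (world z) of disc below 0.025 m and linear speed of disc above 0.7 m/s) or (height (world z) of hexagon below 0.025 m and linear speed of hexagon above 0.7 m/s) or (height (world z) of square below 0.025 m and linear speed of square above 0.7 m/s)).
It fails at once if a sample pot is knocked over or pushed more than 30 mm (angle between any of pot_a, pot_b's own z axis and vertical above 0.5 rad or distance of any of pot_a, pot_b from where it was at the start of the episode above 0.03 m).
It also fails if it takes over 112 s, if anything falls off the work surface, if the arm or the gripper's body presses on something with over 40 N, if the wrist force passes 120 N, or if a joint passes its speed limit or range.

## Working session

There is one attempt and no reset: what is moved stays moved. The work goes in short steps, Python scripts to look and compute and a tool call to move; the robot and the scene stay as the last step left them, time stands still between calls to the robot, and variables do not carry over. Pictures are saved under pics/ and viewed, at most 14 in all, crops included, and the job is handed in when it is done.

Besides the shell and the picture viewer there is one more tool, called after "Emit:" by a JSON object that holds its "name" and its "arguments", one argument or row to a line. send_rows: Moves the arm, as the interface text tells. Scaled input: -1 to 1 covers 400 mm each way for a shift and 60 degrees each way for a turn. Its arguments: {"type":"object","properties":{"moves":{"type":"array","items":{"type":"object","properties":{"jaw":{"type":"number"},"translation":{"type":"array","items":{"type":"number"}},"spin":{"type":"number"}}}},"grip_force":{"type":"number"}},"required":["moves"]}

```bash
ls; mkdir -p pics
python3 - <<'E'
from workcell import get_state, imaging, r
import cv2
s=get_state(); print(s)
for n in("scene","top"):
    cv2.imwrite(f"pics/{n}0.png",imaging.read_camera(n)); c=imaging.get_calibration(n); print(c)
E
```

```text
pics
{'time': 0.0, 'qpos': array([-1.24489202,  0.32183057, -0.07008288,  1.45171758,  0.02256103,
        1.3707909 , -0.05688683]), 'joint_velocities': array([-0.00025461,  0.00082513,  0.00195129, -0.00057379,  0.00019202,
       -0.0015568 , -0.00107746]), 'effort': array([ 1.78767277e-04, -4.93579030e+01, -3.81990960e-01, -3.14339340e+01,
        1.30371196e-02,  1.11358622e-02, -3.90775847e-05]), 'ee_pos': array([0.19926932, 0.61811697, 0.23019718]), 'eef_rot': array([-4.87707041e-01, -3.10325883e+00,  3.05490655e-03]), 'wrist_force': array([0.17364226, 0.17187881, 0.41848514]), 'wrist_torque': array([ 0.03924253,  0.0217182 , -0.00230103]), 'grasp_force': 0.0, 'finger_gap': 0.9998033466295851}
{'camera_matrix': array([[453.24547312,   0.        , 317.05334829],
       [  0.        , 453.24547312, 198.12645537],
       [  0.        ,   0.        ,   1.        ]]), 'world_from_camera': array([[ 0.64676118,  0.42624073, -0.6324704 ,  1.08153019],
       [ 0.76260343, -0.34873004,  0.54481498, -0.58100203],
       [ 0.01166091, -0.83468928, -0.5505977 ,  0.63269638],
       [ 0.        ,  0.        ,  0.        ,  1.        ]])}
{'camera_matrix': array([[403.68097607,   0.        , 323.7586724 ],
       [  0.        , 403.68097607, 203.69693292],
       [  0.        ,   0.        ,   1.        ]]), 'world_from_camera': array([[-0.08450523, -0.97090511,  0.22405833,  0.22439073],
       [-0.99642129,  0.08191992, -0.02082645,  0.01643281],
       [ 0.00186567, -0.22501643, -0.97435318,  1.03198363],
       [ 0.        ,  0.        ,  0.        ,  1.        ]])}
```

View pics/scene0.png

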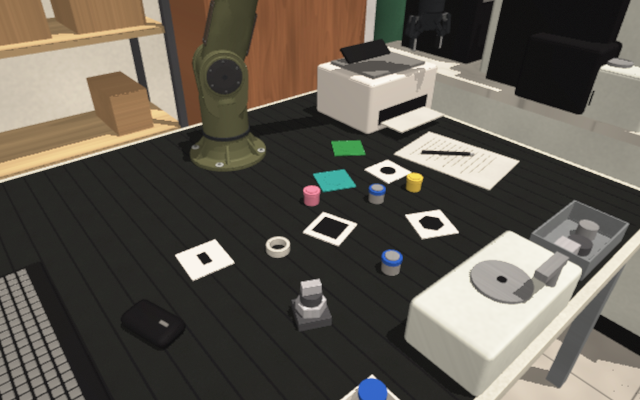

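View pics/top0.png

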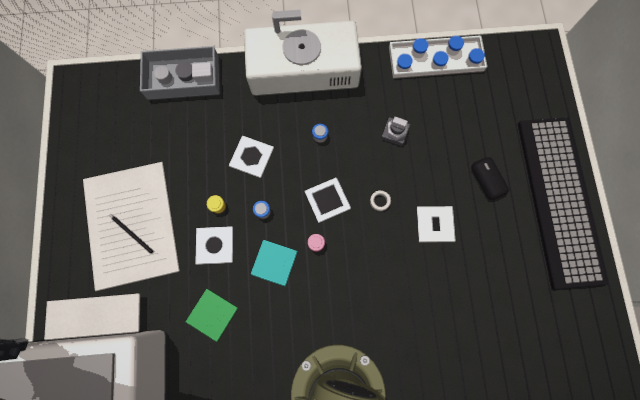

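```bash
cat > h.py <<'E'
from workcell import get_state, imaging, r
import cv2, numpy as np
from scipy.spatial.transform import Rotation as R
def ray(n,uv,z,c=None):
    c=c or imaging.get_calibration(n); K,T=c["camera_matrix"],c["world_from_camera"]
    d=T[:3,:3]@np.linalg.solve(K,[uv[0],uv[1],1.]); o=T[:3,3]
    return o+d*(z-o[2])/d[2]
def proj(n,p,c=None):
    c=c or imaging.get_calibration(n); K,T=c["camera_matrix"],c["world_from_camera"]
    q=K@(T[:3,:3].T@(np.array(p)-T[:3,3])); return q[:2]/q[2]
def blobs(mask,amin,amax=1e9):
    cs,_=cv2.findContours(mask.astype(np.uint8)*255,cv2.RETR_LIST,cv2.CHAIN_APPROX_NONE)
    return [c for c in cs if amin<cv2.contourArea(c)<amax]
def cen(c):
    m=cv2.moments(c); return np.array([m['m10']/m['m00'],m['m01']/m['m00']])
def st():
    s=get_state(); M=R.from_rotvec(s['eef_rot']).as_matrix(); return s,M
E
python3 - <<'E'
from h import *
s,M=st(); print(M.round(3)); print(proj("top",s['ee_pos']),proj("scene",s['ee_pos']))
print("base",proj("top",[0,0,0]),proj("scene",[0,0,0]))
im=cv2.imread("pics/top0.png")
for nm,(u,v),z in [("hex",(251,156),.005),("sq",(328,200),.005),("disc",(214,245),.005),("obl",(436,224),.005)]:
    g=im.max(axis=2); w=(g>150)
    x0,y0=u-30,v-30
    for c in blobs(w[y0:v+30,x0:u+30],60):
        c=c+[x0,y0]; uv=cen(c); a=cv2.minAreaRect(c)
        box=cv2.boxPoints(a); W=np.array([ray("top",b,z)[:2] for b in box]); e=W[1]-W[0]
        print(nm,cv2.contourArea(c),uv.round(1),ray("top",uv,z).round(4),W.mean(0).round(4),np.degrees(np.arctan2(e[1],e[0])).round(1))
print("stack",ray("top",(400,123),.08),ray("top",(396,133),.02),"pots",ray("top",(320,131),.036),ray("top",(261,208),.036),"yel",ray("top",(216,203),.036),"pink",ray("top",(316,242),.036))
b=cv2.cvtColor(im,cv2.COLOR_BGR2HSV)
for c in blobs(cv2.inRange(b,(100,120,60),(125,255,255))>0,30,600): print("blue",cen(c).round(1),ray("top",cen(c),.036).round(3))
a=cv2.imread("pics/scene0.png")[260:340,270:350]; t=im[100:160,365:425]
cv2.imwrite("pics/c0.png",np.hstack([cv2.resize(a,(400,400),interpolation=2),cv2.resize(t,(400,400),interpolation=2)]))
E
```

```text
[[-0.952  0.307 -0.   ]
 [ 0.307  0.952 -0.002]
 [-0.    -0.002 -1.   ]]
[  6.85137153 338.11015517] [424.35402437  53.14175883]
base [337.87292365 393.26037651] [228.41748237 152.59807853]
hex 322.5 [250.8 155.7] [0.6087 0.1785 0.005 ] [0.6088 0.1786] -46.8
hex 1069.0 [250.8 156. ] [0.608  0.1785 0.005 ] [0.609  0.1789] -21.7
sq 603.5 [327.  199.3] [ 0.4715 -0.0151  0.005 ] [ 0.472  -0.0153] -70.4
sq 1138.0 [327.1 199.4] [ 0.4714 -0.0151  0.005 ] [ 0.4723 -0.0154] -70.0
disc 244.0 [213.6 244.6] [0.3775 0.2836 0.005 ] [0.3779 0.2837] -47.7
disc 1237.5 [213.8 244.6] [0.3774 0.2829 0.005 ] [0.3769 0.2824] -94.8
obl 126.0 [435.6 223.4] [ 0.3841 -0.2889  0.005 ] [ 0.3841 -0.2887] -94.8
obl 1174.5 [435.4 223.7] [ 0.3835 -0.2883  0.005 ] [ 0.3844 -0.2887] -91.6
stack [ 0.63651705 -0.21453047  0.08      ] [ 0.63473459 -0.21473003  0.02      ] pots [ 0.65067554 -0.01161853  0.036     ] [0.45563517 0.15400562 0.036     ] yel [0.47816662 0.26686098 0.036     ] pink [0.35798212 0.02253181 0.036     ]
blue [260.4 208.2] [0.455 0.156 0.036]
blue [260.8 208.4] [0.455 0.154 0.036]
blue [319.6 130.2] [ 0.653 -0.011  0.036]
blue [319.6 130.9] [ 0.651 -0.011  0.036]
blue [404.4  61. ] [ 0.837 -0.261  0.036]
blue [440.4  58.3] [ 0.837 -0.361  0.036]
blue [476.2  55.5] [ 0.837 -0.461  0.036]
blue [420.2  45.3] [ 0.882 -0.311  0.036]
blue [455.8  42.8] [ 0.882 -0.411  0.036]
```

View pics/c0.png

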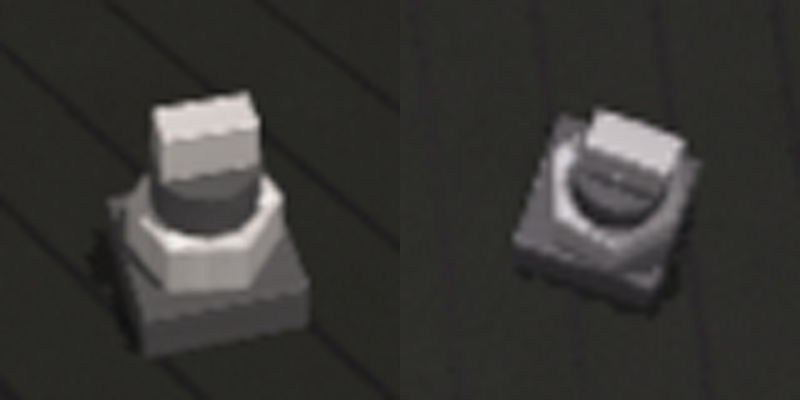

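The crop confirms the choice: oblong, dark disc, hexagon and dark square stacked at scene (311,300) and top (397,129). 

Possible confusions, top view pixels:
- **Pads:** white square (328,200), hexagon (251,156), disc (214,245) and oblong (436,224). The turquoise (274,262) and green (212,315) sheets are decoys, left alone.
- **Pots:** the blue-lidded pots at (320,131) and (261,209) are to be avoided. Yellow (216,203) and pink (316,242) are decoys. The boxed parts at (180,72) are not the stack.

Run:
```python
from h import *
s,M=st(); c=imaging.get_calibration("wrist"); T=c["world_from_camera"]
print(c["camera_matrix"].round(1)); print("cam in tool",(M.T@(T[:3,3]-s['ee_pos'])).round(4)); print((M.T@T[:3,:3]).round(3))
```

```text
[[314.8   0.  322.1]
 [  0.  314.8 197.6]
 [  0.    0.    1. ]]
cam in tool [ 7.690e-02  1.000e-04 -1.422e-01]
[[-0.    -0.954 -0.298]
 [ 1.     0.    -0.001]
 [ 0.001 -0.298  0.954]]
```

Emit:
{"name": "send_rows", "arguments": {
  "moves": [
    {"translation":[0,0,-0.1],"spin":0,"jaw":1},
    {"translation":[-0.042,-0.041,-0.06],"spin":0,"jaw":1},
    {"translation":[-0.084,-0.082,0],"spin":0,"jaw":1},
    {"translation":[-0.084,-0.082,0],"spin":0,"jaw":1},
    {"translation":[-0.084,-0.082,0],"spin":0,"jaw":1}
  ]
}}

```text
time: 0.6
ee_pos: [0.2767, 0.4716, 0.295]
eef_rot: [0.487, 3.104, -0.001]
wrist_force: [1.2, 0.6, 0.1]
finger_gap: 0.997
grasp_force: 0.0
```

Emit:
{"name": "send_rows", "arguments": {
  "moves": [
    {"translation":[-0.084,-0.082,0],"spin":0,"jaw":1},
    {"translation":[-0.084,-0.082,0],"spin":0,"jaw":1},
    {"translation":[-0.084,-0.082,0],"spin":0,"jaw":1},
    {"translation":[-0.084,-0.082,0],"spin":0,"jaw":1},
    {"translation":[-0.084,-0.082,0],"spin":0,"jaw":1}
  ]
}}

```text
time: 1.1
ee_pos: [0.3861, 0.2637, 0.2951]
eef_rot: [-0.488, -3.103, -0.0]
wrist_force: [1.5, 0.6, 0.6]
finger_gap: 1.005
grasp_force: 0.0
```

Emit:
{"name": "send_rows", "arguments": {
  "moves": [
    {"translation":[-0.0875,-0.086,0],"spin":0,"jaw":1},
    {"translation":[-0.0875,-0.086,0],"spin":0,"jaw":1},
    {"translation":[-0.0875,-0.086,0],"spin":0,"jaw":1},
    {"translation":[-0.0875,-0.086,0],"spin":0,"jaw":1},
    {"translation":[-0.0875,-0.086,0],"spin":0,"jaw":1}
  ]
}}

```text
time: 1.6
ee_pos: [0.4998, 0.0464, 0.2952]
eef_rot: [0.487, 3.104, 0.001]
wrist_force: [-0.0, 0.6, 0.2]
finger_gap: 0.995
grasp_force: 0.0
```

Emit:
{"name": "send_rows", "arguments": {
  "moves": [
    {"translation":[-0.0875,-0.086,0],"spin":0,"jaw":1},
    {"translation":[-0.0875,-0.086,0],"spin":0,"jaw":1},
    {"translation":[-0.0875,-0.086,0],"spin":0,"jaw":1},
    {"translation":[-0.0875,-0.086,0],"spin":0,"jaw":1},
    {"translation":[-0.0875,-0.086,0],"spin":0,"jaw":1}
  ]
}}

```text
time: 2.1
ee_pos: [0.614, -0.1704, 0.295]
eef_rot: [-0.486, -3.104, -0.001]
wrist_force: [0.8, -0.0, -0.2]
finger_gap: 0.997
grasp_force: 0.0
```

Emit:
{"name": "send_rows", "arguments": {
  "moves": [
    {"translation":[-0.0875,-0.086,0],"spin":0.14,"jaw":0},
    {"translation":[0,0,0.02],"spin":0.14,"jaw":0},
    {"translation":[0,0,0.02],"spin":0.14,"jaw":0},
    {"translation":[0,0,0.02],"spin":0.14,"jaw":0},
    {"translation":[0,0,0.02],"spin":0.14,"jaw":0}
  ]
}}

```text
time: 2.6
ee_pos: [0.6359, -0.2126, 0.2622]
eef_rot: [-1.576, -2.717, 0.001]
wrist_force: [-0.9, 0.2, -0.6]
finger_gap: 0.5
grasp_force: 0.0
```

Emit:
{"name": "send_rows", "arguments": {
  "moves": [
    {"translation":[0,0,0.02],"spin":0.14,"jaw":0},
    {"translation":[0,0,0.02],"spin":0.14,"jaw":0},
    {"translation":[0,0,0.02],"spin":0.14,"jaw":0},
    {"translation":[0,0,0.02],"spin":0.14,"jaw":0},
    {"translation":[0,0,0.02],"spin":0.14,"jaw":0}
  ]
}}

```text
time: 3.1
ee_pos: [0.6359, -0.2123, 0.2224]
eef_rot: [-2.444, -1.972, 0.001]
wrist_force: [-0.2, 1.0, 0.1]
finger_gap: 0.497
grasp_force: 0.0
```

Emit:
{"name": "send_rows", "arguments": {
  "moves": [
    {"translation":[0,0,0],"spin":0.14,"jaw":0},
    {"translation":[0,0,0],"spin":0,"jaw":0},
    {"translation":[0,0,0],"spin":0,"jaw":0},
    {"translation":[0,0,0],"spin":0,"jaw":0},
    {"translation":[0,0,0],"spin":0,"jaw":0}
  ]
}}

```text
time: 3.6
ee_pos: [0.6362, -0.2126, 0.2235]
eef_rot: [2.576, 1.798, 0.001]
wrist_force: [-0.6, -0.0, -0.7]
finger_gap: 0.497
grasp_force: 0.0
```

Run:
```python
from h import *
import pickle
s,M=st(); c=imaging.get_calibration("wrist"); im=imaging.read_camera("wrist"); cv2.imwrite("pics/w1.png",im)
pickle.dump((s,c),open("w1.pkl","wb")); print(s['ee_pos'],M.round(3),s['qpos'])
for p in [[.6355,-.2145,z] for z in (.08,.06,.02)]: print(proj("wrist",p,c))
```

```text
[ 0.63616653 -0.21259017  0.22352369] [[ 0.345  0.939  0.   ]
 [ 0.939 -0.345  0.   ]
 [ 0.     0.    -1.   ]] [-0.42266183  0.53047489  1.02144581  1.434464   -0.45173856  1.42558555
  0.24866201]
[322.70756235 186.0548956 ]
[322.65418461 180.78343563]
[322.56473078 171.94918511]
```

View pics/w1.png

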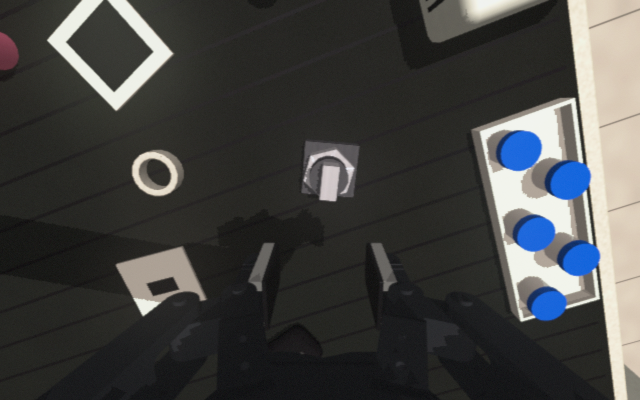

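Run:
```python
from h import *
import pickle
s,c=pickle.load(open("w1.pkl","rb")); im=cv2.imread("pics/w1.png"); g=im.max(axis=2)
R0=g[130:215,290:370]; print(np.unique(R0//20,return_counts=True))
cv2.imwrite("pics/c1.png",cv2.resize(R0,None,fx=7,fy=7,interpolation=0))
for t in (150,170,185):
  for k in blobs(R0>t,30):
    k=k+[290,130]; a=cv2.minAreaRect(k); W=np.array([ray("wrist",b,.08,c)[:2] for b in cv2.boxPoints(a)])
    e=W[1]-W[0];f=W[2]-W[1]; print(t,a,W.mean(0).round(4),np.linalg.norm(e).round(4),np.linalg.norm(f).round(4),np.degrees(np.arctan2(e[1],e[0])).round(1))
```

```text
(array([ 1,  2,  3,  4,  5,  6,  7,  8,  9, 10, 11, 12], dtype=uint8), array([ 274, 3644,  353, 1152,  233,  126,   85,   91,  132,  682,   24,
          4]))
150 ((329.3049011230469, 182.756103515625), (16.675161361694336, 34.344207763671875), 6.340191841125488) [ 0.6423 -0.2139] 0.0332 0.0154 63.6
150 ((332.3816223144531, 167.02285766601562), (49.42903137207031, 33.37494659423828), 34.07719802856445) [ 0.6502 -0.2009] 0.0306 0.0455 35.5
170 ((329.2439270019531, 182.8048858642578), (15.902141571044922, 34.2337760925293), 6.34019136428833) [ 0.6422 -0.2139] 0.0331 0.0147 63.6
170 ((332.6393127441406, 167.19064331054688), (49.73710250854492, 31.68103790283203), 36.32682418823242) [ 0.6504 -0.2011] 0.029 0.0459 33.2
185 ((329.2623596191406, 182.87623596191406), (15.423076629638672, 33.93076705932617), 5.710593223571777) [ 0.6422 -0.214 ] 0.0328 0.0142 64.3
185 ((331.92779541015625, 161.88998413085938), (44.66309356689453, 25.135971069335938), 18.853158950805664) [ 0.6514 -0.196 ] 0.0231 0.0407 50.5
```

View pics/c1.png

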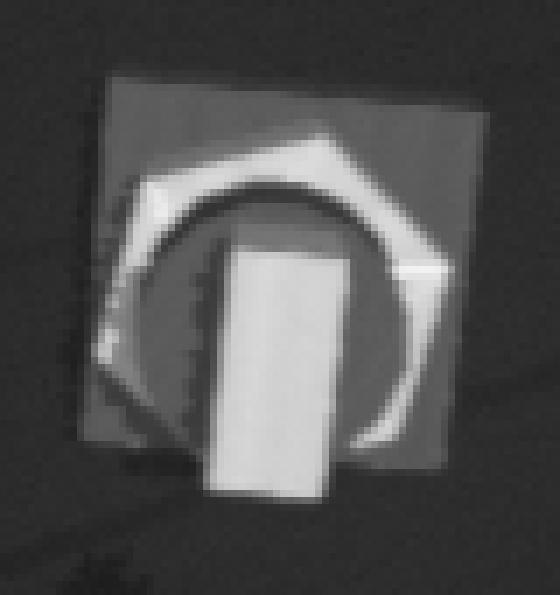

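The crop (7x, offset 290,130) shows the stack clearly: the oblong centred at (329,183), long axis at 64° world, with the hexagon and square corners visible below.

Emit:
{"name": "send_rows", "arguments": {
  "moves": [
    {"translation":[0,0,0],"spin":0.097,"jaw":0},
    {"translation":[0.003,0.0135,0.1],"spin":0,"jaw":0},
    {"translation":[0,0,0.1],"spin":0,"jaw":0},
    {"translation":[0,0,0.1],"spin":0,"jaw":0},
    {"translation":[0,0,0.05],"spin":0,"jaw":0}
  ]
}}

```text
time: 4.15
ee_pos: [0.6398, -0.2127, 0.0795]
eef_rot: [-2.661, -1.662, 0.004]
wrist_force: [0.7, -0.2, -0.4]
finger_gap: 0.502
grasp_force: 0.0
```

Emit:
{"name": "send_rows", "arguments": {
  "moves": [
    {"translation":[0,0,0.03],"spin":0,"jaw":0},
    {"translation":[0,0,0.02],"spin":0,"jaw":0},
    {"translation":[0,0,0],"spin":0,"jaw":0},
    {"translation":[0,0,0],"spin":0,"jaw":0},
    {"translation":[0,0,0],"spin":0,"jaw":-0.3}
  ]
}}

```text
time: 4.65
ee_pos: [0.6423, -0.2143, 0.0648]
eef_rot: [2.664, 1.662, 0.003]
wrist_force: [1.1, -0.9, -0.3]
finger_gap: 0.359
grasp_force: 0.0
```

Run:
```python
from h import *
s,M=st(); c=imaging.get_calibration("wrist"); im=imaging.read_camera("wrist"); cv2.imwrite("pics/w2.png",im)
print(s['ee_pos'],s['wrist_force'],s['finger_gap'],M.round(3))
```

```text
[ 0.64233315 -0.21425273  0.06481679] [ 1.11591153 -0.88498105 -0.31203961] 0.35909498855049643 [[ 0.44   0.898  0.002]
 [ 0.898 -0.44  -0.   ]
 [ 0.001  0.002 -1.   ]]
```

View pics/w2.png

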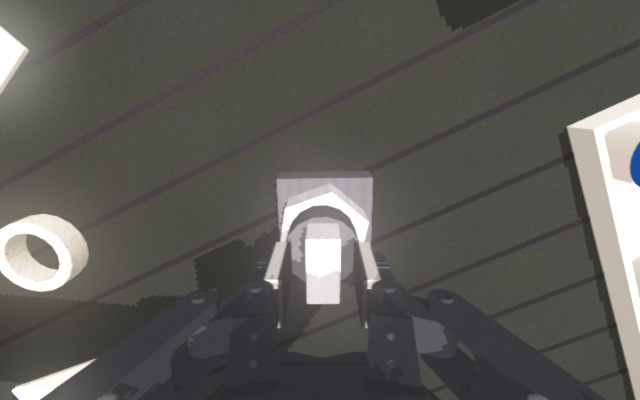

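The oblong sits centred between the fingers at (322,265) and aligned with them. Closing and lifting.

Emit:
{"name": "send_rows", "arguments": {
  "moves": [
    {"translation":[0,0,0.003],"spin":0,"jaw":-0.6},
    {"translation":[0,0,0],"spin":0,"jaw":-1},
    {"translation":[0,0,0],"spin":0,"jaw":-1},
    {"translation":[0,0,0],"spin":0,"jaw":-1},
    {"translation":[0,0,0],"spin":0,"jaw":-1}
  ],
  "grip_force": 40
}}

```text
time: 5.2
ee_pos: [0.6421, -0.2141, 0.063]
eef_rot: [2.664, 1.662, 0.002]
wrist_force: [0.2, 0.4, 5.9]
finger_gap: 0.176
grasp_force: 39.8
```

Emit:
{"name": "send_rows", "arguments": {
  "moves": [
    {"translation":[0,0,-0.03],"spin":0,"jaw":-1},
    {"translation":[0,0,-0.06],"spin":0,"jaw":-1},
    {"translation":[0,0,-0.06],"spin":0,"jaw":-1},
    {"translation":[0,0,-0.05],"spin":0,"jaw":-1},
    {"translation":[0,0,0],"spin":0,"jaw":-1}
  ]
}}

```text
time: 5.7
ee_pos: [0.6427, -0.2149, 0.1454]
eef_rot: [2.663, 1.661, 0.005]
wrist_force: [-0.0, -0.1, 0.6]
finger_gap: 0.176
grasp_force: 39.1
```

Emit:
{"name": "send_rows", "arguments": {
  "moves": [
    {"translation":[-0.075,-0.083,0],"spin":0,"jaw":-1},
    {"translation":[-0.075,-0.083,0],"spin":0,"jaw":-1},
    {"translation":[-0.075,-0.083,0],"spin":0,"jaw":-1},
    {"translation":[-0.075,-0.083,0],"spin":0,"jaw":-1},
    {"translation":[-0.05,-0.0553,0],"spin":0,"jaw":-1}
  ]
}}

```text
time: 6.2
ee_pos: [0.4367, -0.272, 0.1404]
eef_rot: [-2.665, -1.658, 0.003]
wrist_force: [-0.9, 0.0, 0.5]
finger_gap: 0.178
grasp_force: 39.2
```

Emit:
{"name": "send_rows", "arguments": {
  "moves": [
    {"translation":[0,0,0],"spin":0,"jaw":-1},
    {"translation":[0,0,0],"spin":0,"jaw":-1},
    {"translation":[0,0,0],"spin":0,"jaw":-1},
    {"translation":[0,0,0],"spin":0,"jaw":-1},
    {"translation":[0,0,0],"spin":0,"jaw":-1}
  ]
}}

```text
time: 6.7
ee_pos: [0.4414, -0.2713, 0.142]
eef_rot: [2.664, 1.664, -0.002]
wrist_force: [1.3, -1.0, -0.0]
finger_gap: 0.175
grasp_force: 39.2
```

Run:
```python
from h import *
s,M=st(); c=imaging.get_calibration("wrist"); im=imaging.read_camera("wrist"); cv2.imwrite("pics/w3.png",im)
print(s['ee_pos'],s['finger_gap'],M.round(3),s['qpos'].round(2))
g=im.min(axis=2)
p=proj("wrist",[.384,-.2885,.005],c); print(p)
for k in blobs(g>140,800):
    a=cv2.minAreaRect(k); W=np.array([ray("wrist",b,.005,c)[:2] for b in cv2.boxPoints(a)]); print(a,W.mean(0).round(4),np.linalg.norm(W[1]-W[0]),np.linalg.norm(W[2]-W[1]))
```

```text
[ 0.44141135 -0.27125512  0.14195317] 0.17458007404987436 [[ 0.439  0.899 -0.001]
 [ 0.899 -0.439 -0.001]
 [-0.001 -0.    -1.   ]] [-0.57  0.2   1.19  1.92 -0.2   1.15  0.24]
[276.7434399  226.55620108]
((290.74761962890625, 240.34933471679688), (159.86415100097656, 104.8602523803711), 60.376251220703125) [ 0.3879 -0.3134] 0.09828517211577667 0.1605058875417862
((273.0, 49.0), (42.0, 46.0), 0.0) [ 0.4552 -0.151 ] 0.0340592953930272 0.03331288936511845
((271.5, 46.5), (73.0, 67.0), 90.0) [ 0.4547 -0.1493] 0.05242535715599481 0.05373776962046084
((548.5, 26.0), (52.0, 105.0), 90.0) [ 0.6597 -0.2324] 0.08150834252769208 0.038221917990251826
```

View pics/w3.png

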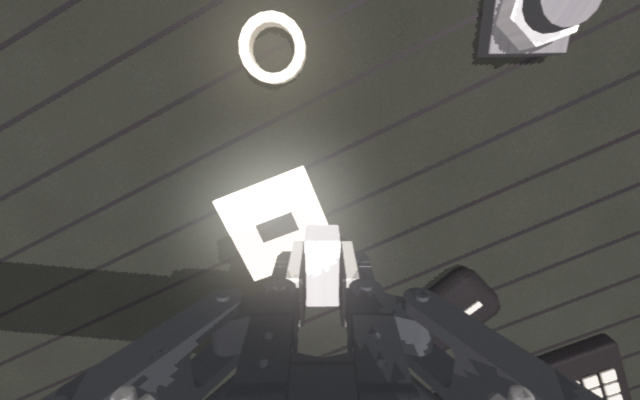

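The pad silhouette is at (278,227), within 1.5 px of my prediction, and the oblong is held straight. Joint 3 is near its limit, so I'll step carefully.

Emit:
{"name": "send_rows", "arguments": {
  "moves": [
    {"translation":[-0.026,-0.0275,0],"spin":0,"jaw":-1},
    {"translation":[-0.026,-0.0275,0],"spin":0,"jaw":-1},
    {"translation":[0,0,0],"spin":0,"jaw":-1},
    {"translation":[0,0,0],"spin":0,"jaw":-1},
    {"translation":[0,0,0],"spin":0,"jaw":-1}
  ]
}}

```text
time: 7.25
ee_pos: [0.4129, -0.2801, 0.1422]
eef_rot: [2.664, 1.664, 0.0]
wrist_force: [-0.3, 0.4, -0.4]
finger_gap: 0.173
grasp_force: 39.3
```

Run:
```python
from h import *
s,M=st(); print(s['ee_pos'],s['qpos'].round(3),M.round(3))
```

```text
[ 0.41288078 -0.28009592  0.14224196] [-0.584  0.106  1.199  1.964 -0.108  1.141  0.204] [[ 0.439  0.899  0.   ]
 [ 0.899 -0.439 -0.   ]
 [-0.     0.001 -1.   ]]
```

Emit:
{"name": "send_rows", "arguments": {
  "moves": [
    {"translation":[-0.025,-0.028,0],"spin":0,"jaw":-1},
    {"translation":[-0.0255,-0.028,0],"spin":0,"jaw":-1},
    {"translation":[0,0,0.1],"spin":0,"jaw":-1},
    {"translation":[0,0,0.1],"spin":0,"jaw":-1},
    {"translation":[0,0,0.08],"spin":0,"jaw":-1}
  ]
}}

```text
time: 7.75
ee_pos: [0.3836, -0.2881, 0.0284]
eef_rot: [-2.664, -1.664, -0.001]
wrist_force: [0.8, -0.2, -0.9]
finger_gap: 0.176
grasp_force: 39.2
```

Emit:
{"name": "send_rows", "arguments": {
  "moves": [
    {"translation":[0,0,0.03],"spin":0,"jaw":-1},
    {"translation":[0,0,0.01],"spin":0,"jaw":-1},
    {"translation":[0,0,0.005],"spin":0,"jaw":-1},
    {"translation":[0,0,0],"spin":0,"jaw":-1},
    {"translation":[0,0,0],"spin":0,"jaw":-1}
  ]
}}

```text
time: 8.25
ee_pos: [0.3839, -0.2891, 0.013]
eef_rot: [2.664, 1.663, 0.002]
wrist_force: [-0.1, -0.7, -1.2]
finger_gap: 0.178
grasp_force: 39.2
```

Run:
```python
from h import *
s,M=st(); print(s['ee_pos'],s['qpos'].round(3),s['wrist_force'])
```

```text
[ 0.38386772 -0.28906497  0.01297387] [-0.362  0.339  1.071  2.116 -0.385  0.894  0.477] [-0.10568471 -0.65667576 -1.2174384 ]
```

Emit:
{"name": "send_rows", "arguments": {
  "moves": [
    {"translation":[0,0,0.004],"spin":0,"jaw":-1},
    {"translation":[0,0,0.004],"spin":0,"jaw":-1},
    {"translation":[0,0,0.003],"spin":0,"jaw":-1},
    {"translation":[0,0,0],"spin":0,"jaw":-1},
    {"translation":[0,0,0],"spin":0,"jaw":-1}
  ]
}}

```text
time: 8.75
ee_pos: [0.3831, -0.2887, 0.0079]
eef_rot: [-2.665, -1.663, -0.001]
wrist_force: [-0.3, 2.0, 4.0]
finger_gap: 0.173
grasp_force: 39.7
```

Emit:
{"name": "send_rows", "arguments": {
  "moves": [
    {"translation":[0,0,0],"spin":0,"jaw":-0.5},
    {"translation":[0,0,0],"spin":0,"jaw":-0.3},
    {"translation":[0,0,0],"spin":0,"jaw":-0.1},
    {"translation":[0,0,-0.03],"spin":0,"jaw":0},
    {"translation":[0,0,-0.1],"spin":0,"jaw":0.2}
  ]
}}

```text
time: 9.25
ee_pos: [0.3804, -0.2876, 0.0584]
eef_rot: [-2.662, -1.66, 0.008]
wrist_force: [0.4, 0.4, 2.0]
finger_gap: 0.599
grasp_force: 0.0
```

Emit:
{"name": "send_rows", "arguments": {
  "moves": [
    {"translation":[0,0,-0.12],"spin":0,"jaw":0.3},
    {"translation":[0,0,-0.12],"spin":0,"jaw":0.3},
    {"translation":[0,0,-0.06],"spin":0,"jaw":0.3},
    {"translation":[0,0,0],"spin":0,"jaw":0.3},
    {"translation":[0,0,0],"spin":0,"jaw":0.3}
  ]
}}

```text
time: 9.75
ee_pos: [0.3831, -0.2887, 0.18]
eef_rot: [-2.665, -1.663, -0.004]
wrist_force: [0.2, 0.3, -1.3]
finger_gap: 0.653
grasp_force: 0.0
```

Run:
```python
from h import *
s,M=st(); c=imaging.get_calibration("wrist"); im=imaging.read_camera("wrist"); cv2.imwrite("pics/w4.png",im)
print(s['ee_pos'],s['qpos'].round(3),M.round(3)); print(proj("wrist",[.384,-.2885,.025],c))
cv2.imwrite("pics/c4.png",cv2.resize(im[120:270,200:420],None,fx=3,fy=3))
```

```text
[ 0.38307221 -0.28868133  0.18003355] [-0.617 -0.108  1.171  1.96   0.103  1.225  0.061] [[ 0.44   0.898  0.002]
 [ 0.898 -0.44   0.001]
 [ 0.002  0.001 -1.   ]]
[323.24255058 180.57695491]
```

View pics/c4.png

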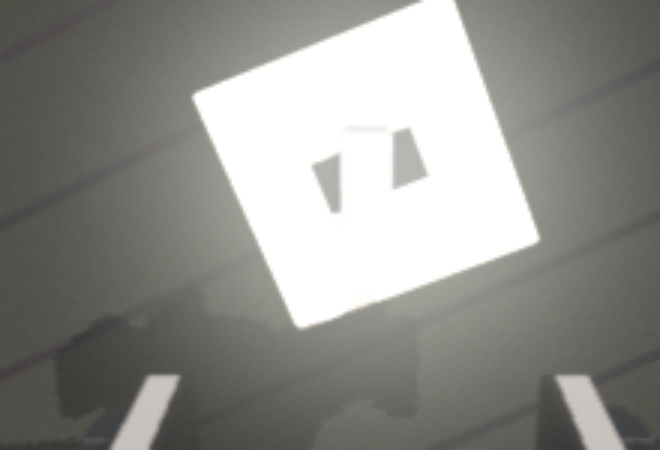

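The oblong lies in the middle of its silhouette. Now I'll locate the lower layers from the first stack picture.

Run:
```python
from h import *
import pickle
s,c=pickle.load(open("w1.pkl","rb"))
f=lambda x,y,z: ray("wrist",(290+x/7-.5,130+y/7-.5),z,c)[:2]
print("disc",f(271,318,.06))
H=np.array([f(x,y,.04) for x,y in [(145,183),(322,135),(447,268),(395,440),(95,357)]])
print("hex",((H[0]+H[3])/2),((H[2]+H[4])/2)); 
for i in range(3):
  e=H[(i+1)]-H[i]; print(np.linalg.norm(e),np.degrees(np.arctan2(e[1],e[0]))%60)
d=H[3]-H[0];print(np.linalg.norm(d),np.degrees(np.arctan2(d[1],d[0]))%60); d=H[4]-H[2];print(np.linalg.norm(d),np.degrees(np.arctan2(d[1],d[0]))%60)
S=np.array([f(x,y,.02) for x,y in [(108,78),(487,110),(445,468),(83,440)]]); print("sq",S.mean(0))
for i in range(4):
  e=S[(i+1)%4]-S[i]; print(np.linalg.norm(e),np.degrees(np.arctan2(e[1],e[0]))%90)
```

```text
disc [ 0.64276439 -0.21077153]
hex [ 0.64192315 -0.21479348] [ 0.64164865 -0.21452291]
0.027184997960764904 55.02274722365064
0.027633633812340994 53.43979515004884
0.02792776012327083 54.844171074177794
0.055123092169712756 53.5154083326841
0.05497239612047026 54.34218626769439
sq [ 0.6439465  -0.21436123]
0.0593667137577599 65.01694410271455
0.05876624217775021 65.08839794619006
0.05955579731982926 65.18478297509952
0.05894076871046097 64.90462827829388
```

Emit:
{"name": "send_rows", "arguments": {
  "moves": [
    {"translation":[0.076,0.083,0],"spin":0,"jaw":0.5},
    {"translation":[0.076,0.083,0],"spin":0,"jaw":0.5},
    {"translation":[0.076,0.083,0],"spin":0,"jaw":0.5},
    {"translation":[0.076,0.083,0],"spin":0,"jaw":0.5},
    {"translation":[0.076,0.083,0],"spin":0,"jaw":0.5}
  ]
}}

```text
time: 10.3
ee_pos: [0.5992, -0.2247, 0.1764]
eef_rot: [-2.664, -1.66, 0.008]
wrist_force: [-0.2, -0.3, 1.1]
finger_gap: 0.752
grasp_force: 0.0
```

Emit:
{"name": "send_rows", "arguments": {
  "moves": [
    {"translation":[0.076,0.083,0],"spin":0,"jaw":0.5},
    {"translation":[0,0,0.05],"spin":0,"jaw":0.5},
    {"translation":[0,0,0.05],"spin":0,"jaw":0.5},
    {"translation":[0,0,0],"spin":0,"jaw":0.5},
    {"translation":[0,0,0],"spin":0,"jaw":0.5}
  ]
}}

```text
time: 10.8
ee_pos: [0.6408, -0.213, 0.1381]
eef_rot: [-2.665, -1.66, 0.005]
wrist_force: [0.1, 0.1, -0.6]
finger_gap: 0.751
grasp_force: 0.0
```

Run:
```python
from h import *
s,M=st(); c=imaging.get_calibration("wrist"); im=imaging.read_camera("wrist"); cv2.imwrite("pics/w5.png",im)
print(s['ee_pos'],s['qpos'].round(3),M.round(3)); p=proj("wrist",[.642,-.2125,.06],c); print(p)
u,v=p.astype(int); cv2.imwrite("pics/c5.png",cv2.resize(im[v-80:v+80,u-100:u+100],None,fx=3,fy=3)); print(u-100,v-80)
```

```text
[ 0.64082858 -0.21301099  0.13813725] [-0.401  0.603  0.978  1.522 -0.509  1.294  0.181] [[ 0.441  0.898 -0.003]
 [ 0.898 -0.441 -0.   ]
 [-0.002 -0.003 -1.   ]]
[324.31760392 205.16286909]
224 125
```

View pics/c5.png

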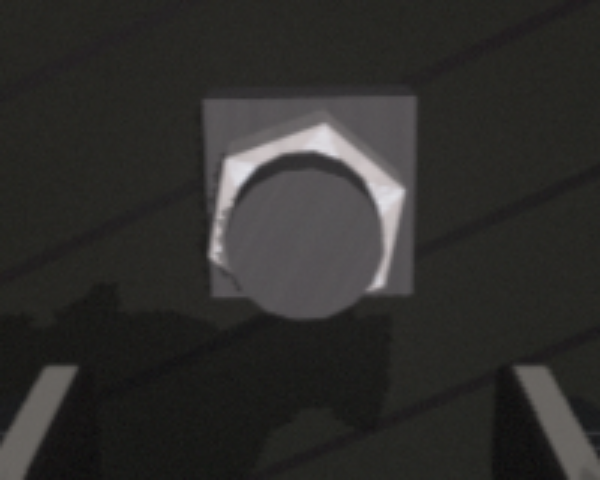

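The disc's top is centred at wrist pixel (325,206), i.e. (0.6425,-0.213), almost exactly under the TCP. Descending.

Emit:
{"name": "send_rows", "arguments": {
  "moves": [
    {"translation":[0.002,0.003,0.09],"spin":0,"jaw":0.5},
    {"translation":[0,0,0.09],"spin":0,"jaw":0.5},
    {"translation":[0,0,0.04],"spin":0,"jaw":0.5},
    {"translation":[0,0,0.02],"spin":0,"jaw":0.5},
    {"translation":[0,0,0],"spin":0,"jaw":0.5}
  ]
}}

```text
time: 11.35
ee_pos: [0.6434, -0.2126, 0.044]
eef_rot: [2.666, 1.663, -0.0]
wrist_force: [0.1, 0.0, -0.3]
finger_gap: 0.747
grasp_force: 0.0
```

Emit:
{"name": "send_rows", "arguments": {
  "moves": [
    {"translation":[0,0,0],"spin":0,"jaw":0.1},
    {"translation":[0,0,0],"spin":0,"jaw":0.0},
    {"translation":[0,0,0],"spin":0,"jaw":-0.1},
    {"translation":[0,0,0],"spin":0,"jaw":-0.3},
    {"translation":[0,0,0],"spin":0,"jaw":-0.5}
  ],
  "grip_force": 60
}}

```text
time: 11.85
ee_pos: [0.6443, -0.2128, 0.0459]
eef_rot: [2.664, 1.662, 0.003]
wrist_force: [-2.3, 1.0, 7.4]
finger_gap: 0.441
grasp_force: 59.2
```

Emit:
{"name": "send_rows", "arguments": {
  "moves": [
    {"translation":[0,0,0],"spin":0,"jaw":-0.5},
    {"translation":[0,0,0],"spin":0,"jaw":-0.5},
    {"translation":[0,0,-0.01],"spin":0,"jaw":-0.5},
    {"translation":[0,0,-0.02],"spin":0,"jaw":-0.5},
    {"translation":[0,0,-0.03],"spin":0,"jaw":-0.5}
  ]
}}

```text
time: 12.35
ee_pos: [0.6429, -0.212, 0.0677]
eef_rot: [-2.664, -1.662, 0.001]
wrist_force: [0.2, 0.2, -1.3]
finger_gap: 0.44
grasp_force: 60.3
```

Emit:
{"name": "send_rows", "arguments": {
  "moves": [
    {"translation":[0,0,-0.05],"spin":0,"jaw":-0.5},
    {"translation":[0,0,-0.07],"spin":0,"jaw":-0.5},
    {"translation":[0,0,-0.07],"spin":0,"jaw":-0.5},
    {"translation":[0,0,-0.06],"spin":0,"jaw":-0.5},
    {"translation":[0.034,-0.047,0],"spin":0,"jaw":-0.5}
  ]
}}

```text
time: 12.85
ee_pos: [0.6343, -0.1967, 0.1731]
eef_rot: [2.662, 1.653, 0.006]
wrist_force: [0.6, -0.7, -0.9]
finger_gap: 0.439
grasp_force: 60.5
```

Emit:
{"name": "send_rows", "arguments": {
  "moves": [
    {"translation":[0.068,-0.095,0],"spin":0,"jaw":-0.5},
    {"translation":[0.068,-0.095,0],"spin":0,"jaw":-0.5},
    {"translation":[0.068,-0.095,0],"spin":0,"jaw":-0.5},
    {"translation":[0.068,-0.095,0],"spin":0,"jaw":-0.5},
    {"translation":[0.068,-0.095,0],"spin":0,"jaw":-0.5}
  ]
}}

```text
time: 13.35
ee_pos: [0.5207, 0.0149, 0.1679]
eef_rot: [-2.666, -1.661, -0.0]
wrist_force: [0.7, 0.4, -0.7]
finger_gap: 0.442
grasp_force: 60.5
```

Emit:
{"name": "send_rows", "arguments": {
  "moves": [
    {"translation":[0.068,-0.095,0],"spin":0,"jaw":-0.5},
    {"translation":[0.068,-0.095,0],"spin":0,"jaw":-0.5},
    {"translation":[0.068,-0.095,0],"spin":0,"jaw":-0.5},
    {"translation":[0.068,-0.095,0],"spin":0,"jaw":-0.5},
    {"translation":[0.068,-0.095,0],"spin":0,"jaw":-0.5}
  ]
}}

```text
time: 13.85
ee_pos: [0.4099, 0.2209, 0.1687]
eef_rot: [-2.664, -1.66, -0.003]
wrist_force: [0.6, 1.0, -2.5]
finger_gap: 0.439
grasp_force: 60.5
```

Emit:
{"name": "send_rows", "arguments": {
  "moves": [
    {"translation":[0.05,-0.07,0],"spin":0,"jaw":-0.5},
    {"translation":[0,0,0],"spin":0,"jaw":-0.5},
    {"translation":[0,0,0],"spin":0,"jaw":-0.5},
    {"translation":[0,0,0],"spin":0,"jaw":-0.5},
    {"translation":[0,0,0],"spin":0,"jaw":-0.5}
  ]
}}

```text
time: 14.35
ee_pos: [0.3954, 0.2484, 0.1679]
eef_rot: [-2.668, -1.659, -0.0]
wrist_force: [0.1, 0.5, -2.2]
finger_gap: 0.44
grasp_force: 60.6
```

Run:
```python
from h import *
s,M=st(); c=imaging.get_calibration("wrist"); im=imaging.read_camera("wrist"); cv2.imwrite("pics/w6.png",im)
print(s['ee_pos'],s['finger_gap'],s['qpos'].round(2),M.round(3)); d=np.array([.3775,.283])-s['ee_pos'][:2]; print((M[:2,:2].T@d/.4).round(4),proj("wrist",[.3775,.283,.005],c))
```

```text
[0.39535814 0.24844671 0.16791209] 0.44021821416900153 [-1.53 -0.08  0.89  2.    0.07  1.2  -1.13] [[ 0.442  0.897  0.   ]
 [ 0.897 -0.442  0.   ]
 [ 0.    -0.    -1.   ]]
[ 0.0577 -0.0783] [290.58025062 155.9145225 ]
```

View pics/w6.png

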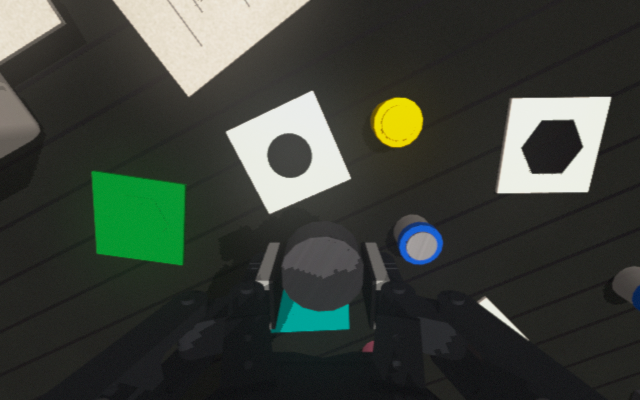

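The circle pad is at (290,156), where I predicted it, and the disc is held centrally.

Emit:
{"name": "send_rows", "arguments": {
  "moves": [
    {"translation":[0.029,-0.039,0],"spin":0,"jaw":-0.5},
    {"translation":[0.029,-0.039,0],"spin":0,"jaw":-0.5},
    {"translation":[0,0,0.1],"spin":0,"jaw":-0.5},
    {"translation":[0,0,0.1],"spin":0,"jaw":-0.5},
    {"translation":[0,0,0.1],"spin":0,"jaw":-0.5}
  ]
}}

```text
time: 14.9
ee_pos: [0.3773, 0.2843, 0.0469]
eef_rot: [-2.665, -1.661, -0.003]
wrist_force: [-0.8, 0.9, -1.7]
finger_gap: 0.443
grasp_force: 60.8
```

Emit:
{"name": "send_rows", "arguments": {
  "moves": [
    {"translation":[0,0,0.05],"spin":0,"jaw":-0.5},
    {"translation":[0,0,0.02],"spin":0,"jaw":-0.5},
    {"translation":[0,0,0.01],"spin":0,"jaw":-0.5},
    {"translation":[0,0,0],"spin":0,"jaw":-0.5},
    {"translation":[0,0,0],"spin":0,"jaw":-0.5}
  ]
}}

```text
time: 15.4
ee_pos: [0.3776, 0.2851, 0.017]
eef_rot: [-2.665, -1.662, -0.004]
wrist_force: [1.1, 0.4, -1.5]
finger_gap: 0.439
grasp_force: 60.7
```

Emit:
{"name": "send_rows", "arguments": {
  "moves": [
    {"translation":[0,0,0.005],"spin":0,"jaw":-0.5},
    {"translation":[0,0,0.004],"spin":0,"jaw":-0.5},
    {"translation":[0,0,0.003],"spin":0,"jaw":-0.5},
    {"translation":[0,0,0],"spin":0,"jaw":-0.5},
    {"translation":[0,0,0],"spin":0,"jaw":-0.5}
  ]
}}

```text
time: 15.9
ee_pos: [0.3766, 0.2844, 0.011]
eef_rot: [-2.665, -1.663, -0.0]
wrist_force: [0.3, -0.0, -1.7]
finger_gap: 0.439
grasp_force: 60.7
```

Emit:
{"name": "send_rows", "arguments": {
  "moves": [
    {"translation":[0,0,0.003],"spin":0,"jaw":-0.5},
    {"translation":[0,0,0.003],"spin":0,"jaw":-0.5},
    {"translation":[0,0,0],"spin":0,"jaw":-0.5},
    {"translation":[0,0,0],"spin":0,"jaw":-0.5},
    {"translation":[0,0,0],"spin":0,"jaw":-0.5}
  ]
}}

```text
time: 16.4
ee_pos: [0.3767, 0.2844, 0.0107]
eef_rot: [-2.664, -1.662, 0.003]
wrist_force: [-8.6, -6.5, 26.1]
finger_gap: 0.441
grasp_force: 63.7
```

Emit:
{"name": "send_rows", "arguments": {
  "moves": [
    {"translation":[0,0,-0.003],"spin":0,"jaw":-0.5},
    {"translation":[0,0,0],"spin":0,"jaw":0.1},
    {"translation":[0,0,0],"spin":0,"jaw":0.4},
    {"translation":[0,0,0],"spin":0,"jaw":0.5},
    {"translation":[0,0,-0.02],"spin":0,"jaw":0.5}
  ]
}}

```text
time: 16.9
ee_pos: [0.376, 0.2836, 0.0171]
eef_rot: [2.664, 1.662, -0.003]
wrist_force: [-0.5, 0.3, 0.3]
finger_gap: 0.753
grasp_force: 0.0
```

Emit:
{"name": "send_rows", "arguments": {
  "moves": [
    {"translation":[0,0,-0.1],"spin":0,"jaw":0.6},
    {"translation":[0,0,-0.12],"spin":0,"jaw":0.6},
    {"translation":[0,0,-0.12],"spin":0,"jaw":0.6},
    {"translation":[0,0,-0.05],"spin":0,"jaw":0.6},
    {"translation":[0,0,0],"spin":0,"jaw":0.6}
  ]
}}

```text
time: 17.4
ee_pos: [0.3785, 0.286, 0.1774]
eef_rot: [-2.662, -1.661, -0.01]
wrist_force: [-0.1, 1.0, -0.1]
finger_gap: 0.799
grasp_force: 0.0
```

Run:
```python
from h import *
s,M=st(); c=imaging.get_calibration("wrist"); im=imaging.read_camera("wrist"); cv2.imwrite("pics/w7.png",im)
print(s['ee_pos'],s['finger_gap'],s['qpos'].round(2),M.round(3))
# pad outline & disc ellipse
g=im.min(axis=2); u,v=proj("wrist",[.3775,.283,.005],c).astype(int); print(u,v)
for k in blobs(g[v-90:v+90,u-90:u+90]>110,500):
    k=k+[u-90,v-90]; 
    W=np.array([ray("wrist",b,.005,c)[:2] for b in cv2.boxPoints(cv2.minAreaRect(k))]); print(cv2.contourArea(k),W.mean(0).round(4),np.ptp(k[:,0],axis=0),ray("wrist",cen(k),.025,c)[:2].round(4))
d=np.array([.6418,-.2146])-s['ee_pos'][:2]; print((M[:2,:2].T@d/.4).round(4))
cv2.imwrite("pics/c7.png",cv2.resize(im[v-80:v+80,u-100:u+100],None,fx=2.5,fy=2.5))
```

```text
[0.37848623 0.28602127 0.17740506] 0.7992597122653938 [-1.62 -0.08  0.9   1.97  0.06  1.21 -1.2 ] [[ 0.44   0.898  0.003]
 [ 0.898 -0.44   0.007]
 [ 0.008 -0.    -1.   ]]
323 180
1542.0 [0.3748 0.2812] [43 46] [0.3773 0.2867]
7672.0 [0.3753 0.2841] [116 112] [0.3796 0.2907]
701.5 [0.3505 0.3779] [43 33] [0.3511 0.3836]
[-0.8346  1.1416]
```

View pics/c7.png

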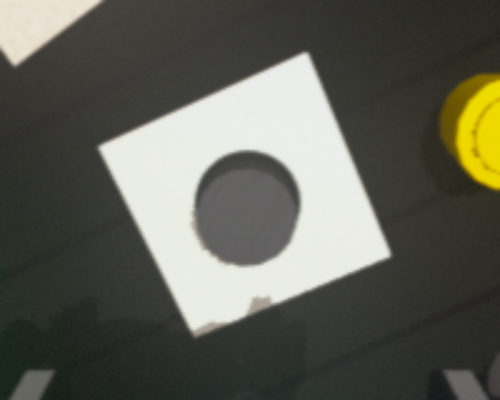

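The disc is centred on its circle. Now back to the stack for the hexagon.

Emit:
{"name": "send_rows", "arguments": {
  "moves": [
    {"translation":[-0.07,0.095,0],"spin":0,"jaw":0.8},
    {"translation":[-0.07,0.095,0],"spin":0,"jaw":0.8},
    {"translation":[-0.07,0.095,0],"spin":0,"jaw":0.8},
    {"translation":[-0.07,0.095,0],"spin":0,"jaw":0.8},
    {"translation":[-0.07,0.095,0],"spin":0,"jaw":0.8}
  ]
}}

```text
time: 17.95
ee_pos: [0.4852, 0.0731, 0.1726]
eef_rot: [-2.664, -1.663, 0.001]
wrist_force: [0.4, 0.3, -0.6]
finger_gap: 0.904
grasp_force: 0.0
```

Emit:
{"name": "send_rows", "arguments": {
  "moves": [
    {"translation":[-0.07,0.095,0],"spin":0,"jaw":0.8},
    {"translation":[-0.07,0.095,0],"spin":0,"jaw":0.8},
    {"translation":[-0.07,0.095,0],"spin":0,"jaw":0.8},
    {"translation":[-0.07,0.095,0],"spin":0,"jaw":0.8},
    {"translation":[-0.07,0.095,0],"spin":0,"jaw":0.8}
  ]
}}

```text
time: 18.45
ee_pos: [0.5944, -0.136, 0.171]
eef_rot: [-2.664, -1.662, 0.006]
wrist_force: [-0.6, 1.7, 0.4]
finger_gap: 0.898
grasp_force: 0.0
```

Emit:
{"name": "send_rows", "arguments": {
  "moves": [
    {"translation":[-0.067,0.096,0],"spin":0,"jaw":0.7},
    {"translation":[-0.067,0.096,0],"spin":0,"jaw":0.7},
    {"translation":[0,0,0.05],"spin":0.08,"jaw":0.7},
    {"translation":[0,0,0.05],"spin":0.08,"jaw":0.7},
    {"translation":[0,0,0],"spin":0,"jaw":0.7}
  ]
}}

```text
time: 18.95
ee_pos: [0.6373, -0.2161, 0.1285]
eef_rot: [-2.793, -1.428, 0.011]
wrist_force: [0.2, 0.2, 0.6]
finger_gap: 0.849
grasp_force: 0.0
```

Emit:
{"name": "send_rows", "arguments": {
  "moves": [
    {"translation":[0,0,0],"spin":0,"jaw":0.7},
    {"translation":[0,0,0],"spin":0,"jaw":0.7},
    {"translation":[0,0,0],"spin":0,"jaw":0.7},
    {"translation":[0,0,0],"spin":0,"jaw":0.7},
    {"translation":[0,0,0],"spin":0,"jaw":0.7}
  ]
}}

```text
time: 19.45
ee_pos: [0.6406, -0.2159, 0.1344]
eef_rot: [2.794, 1.435, 0.002]
wrist_force: [0.3, -0.3, 0.5]
finger_gap: 0.847
grasp_force: 0.0
```

Run:
```python
from h import *
s,M=st(); c=imaging.get_calibration("wrist"); im=imaging.read_camera("wrist"); cv2.imwrite("pics/w8.png",im)
print(s['ee_pos'],s['finger_gap'],s['qpos'].round(2),M.round(3),np.degrees(np.arctan2(M[1,1],M[0,1])))
g=im.min(axis=2); u,v=proj("wrist",[.6418,-.2146,.04],c).astype(int); print(u,v)
for k in blobs(g[v-60:v+60,u-60:u+60]>130,300):
    k=cv2.convexHull(k+[u-60,v-60]); p=cv2.approxPolyDP(k,4,True)[:,0]
    W=np.array([ray("wrist",b,.04,c)[:2] for b in p]); e=np.diff(np.vstack([W,W[:1]]),axis=0)
    print(cv2.contourArea(k),cen(k),ray("wrist",cen(k),.04,c).round(4),np.hypot(*e.T).round(3),(np.degrees(np.arctan2(e[:,1],e[:,0]))%60).round(1))
cv2.imwrite("pics/c8.png",cv2.resize(im[v-80:v+80,u-100:u+100],None,fx=2.5,fy=2.5))
```

```text
[ 0.64056375 -0.21587521  0.13440117] 0.8469210822397275 [-0.43  0.64  1.04  1.53 -0.56  1.3   0.06] [[ 0.583  0.813  0.001]
 [ 0.813 -0.583  0.   ]
 [ 0.001  0.001 -1.   ]] -35.638630297964816
322 197
3085.0 [323.3102107  196.23711507] [ 0.6427 -0.2138  0.04  ] [0.027 0.026 0.029 0.027 0.026 0.028] [52.2 54.4 52.7 51.  52.8 52.7]
```

View pics/c8.png

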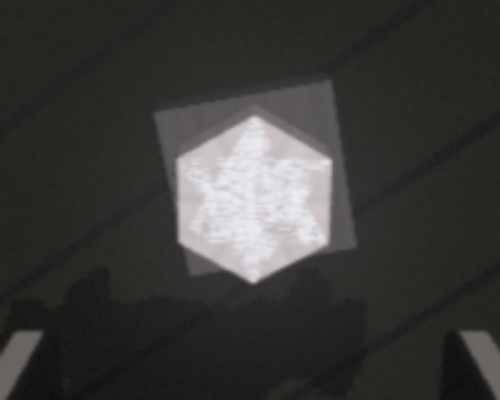

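The hexagon's flats stand vertical in the crop, so they are aligned with the fingers, and its centre is at (323,196). Descending.

Emit:
{"name": "send_rows", "arguments": {
  "moves": [
    {"translation":[0.0065,0.0015,0.09],"spin":0,"jaw":0.7},
    {"translation":[0,0,0.09],"spin":0,"jaw":0.7},
    {"translation":[0,0,0.06],"spin":0,"jaw":0.7},
    {"translation":[0,0,0.03],"spin":0,"jaw":0.7},
    {"translation":[0,0,0],"spin":0,"jaw":0.7}
  ]
}}

```text
time: 20.0
ee_pos: [0.6413, -0.2139, 0.0243]
eef_rot: [-2.794, -1.433, 0.003]
wrist_force: [-0.5, 0.1, 0.9]
finger_gap: 0.851
grasp_force: 0.0
```

Emit:
{"name": "send_rows", "arguments": {
  "moves": [
    {"translation":[0,0,0],"spin":0,"jaw":0.3},
    {"translation":[0,0,0],"spin":0,"jaw":0.2},
    {"translation":[0,0,0],"spin":0,"jaw":0.1},
    {"translation":[0,0,0],"spin":0,"jaw":-0.1},
    {"translation":[0,0,0],"spin":0,"jaw":-0.4}
  ],
  "grip_force": 60
}}

```text
time: 20.5
ee_pos: [0.6434, -0.215, 0.028]
eef_rot: [2.794, 1.433, 0.004]
wrist_force: [-1.4, 0.8, 5.5]
finger_gap: 0.542
grasp_force: 62.1
```

Emit:
{"name": "send_rows", "arguments": {
  "moves": [
    {"translation":[0,0,0],"spin":0,"jaw":-0.4},
    {"translation":[0,0,0],"spin":0,"jaw":-0.4},
    {"translation":[0,0,-0.01],"spin":0,"jaw":-0.4},
    {"translation":[0,0,-0.02],"spin":0,"jaw":-0.4},
    {"translation":[0,0,-0.03],"spin":0,"jaw":-0.4}
  ]
}}

```text
time: 21.0
ee_pos: [0.6418, -0.214, 0.0499]
eef_rot: [-2.794, -1.434, 0.001]
wrist_force: [0.5, -0.6, -0.3]
finger_gap: 0.542
grasp_force: 61.7
```

Emit:
{"name": "send_rows", "arguments": {
  "moves": [
    {"translation":[0,0,-0.05],"spin":0,"jaw":-0.4},
    {"translation":[0,0,-0.09],"spin":0,"jaw":-0.4},
    {"translation":[0,0,-0.09],"spin":0,"jaw":-0.4},
    {"translation":[0,0,-0.06],"spin":0,"jaw":-0.4},
    {"translation":[0.04,-0.034,0],"spin":0,"jaw":-0.4}
  ]
}}

```text
time: 21.5
ee_pos: [0.6416, -0.1991, 0.1725]
eef_rot: [2.792, 1.422, 0.008]
wrist_force: [-0.1, -0.2, -0.9]
finger_gap: 0.545
grasp_force: 61.9
```

Emit:
{"name": "send_rows", "arguments": {
  "moves": [
    {"translation":[0.083,-0.071,0],"spin":0,"jaw":-0.4},
    {"translation":[0.083,-0.071,0],"spin":0,"jaw":-0.4},
    {"translation":[0.083,-0.071,0],"spin":0,"jaw":-0.4},
    {"translation":[0.083,-0.071,0],"spin":0,"jaw":-0.4},
    {"translation":[0.083,-0.071,0],"spin":0,"jaw":-0.4}
  ]
}}

```text
time: 22.0
ee_pos: [0.622, 0.0257, 0.1675]
eef_rot: [-2.796, -1.433, -0.003]
wrist_force: [1.2, -0.7, -1.5]
finger_gap: 0.542
grasp_force: 61.9
```

Emit:
{"name": "send_rows", "arguments": {
  "moves": [
    {"translation":[0.083,-0.071,0],"spin":0,"jaw":-0.4},
    {"translation":[0.083,-0.071,0],"spin":0,"jaw":-0.4},
    {"translation":[0,0,0],"spin":0,"jaw":-0.4},
    {"translation":[0,0,0],"spin":0,"jaw":-0.4},
    {"translation":[0,0,0],"spin":0,"jaw":-0.4}
  ]
}}

```text
time: 22.5
ee_pos: [0.6149, 0.1095, 0.1669]
eef_rot: [2.796, 1.431, 0.001]
wrist_force: [0.4, -1.4, -0.4]
finger_gap: 0.542
grasp_force: 61.9
```

Run:
```python
from h import *
s,M=st(); c=imaging.get_calibration("wrist"); im=imaging.read_camera("wrist"); cv2.imwrite("pics/w9.png",im)
print(s['ee_pos'],s['finger_gap'],s['qpos'].round(2),s['wrist_force'].round(1)); d=np.array([.6085,.1785])-s['ee_pos'][:2]; print((M[:2,:2].T@d/.4).round(4),proj("wrist",[.6085,.1785,.005],c))
```

```text
[0.61489842 0.10952607 0.16685703] 0.5418724281177589 [-1.06  0.51  1.12  1.63 -0.47  1.3  -0.48] [ 0.4 -1.4 -0.4]
[ 0.1305 -0.1138] [274.15314638 125.42995245]
```

View pics/w9.png

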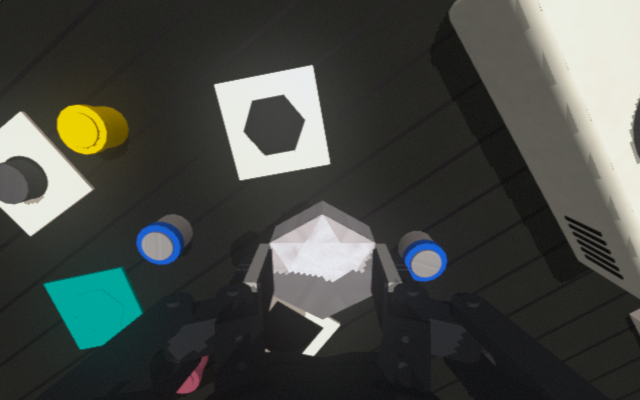

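The white hexagon pad is at (274,125), matching the prediction. The hexagon is held level, and both pots are standing.

Emit:
{"name": "send_rows", "arguments": {
  "moves": [
    {"translation":[0.065,-0.057,0],"spin":0,"jaw":-0.4},
    {"translation":[0.065,-0.057,0],"spin":0,"jaw":-0.4},
    {"translation":[0,0,0.1],"spin":0,"jaw":-0.4},
    {"translation":[0,0,0.1],"spin":0,"jaw":-0.4},
    {"translation":[0,0,0.1],"spin":0,"jaw":-0.4}
  ]
}}

```text
time: 23.05
ee_pos: [0.6086, 0.1786, 0.0452]
eef_rot: [2.796, 1.431, 0.002]
wrist_force: [-0.5, 0.2, -1.4]
finger_gap: 0.541
grasp_force: 61.9
```

Emit:
{"name": "send_rows", "arguments": {
  "moves": [
    {"translation":[0,0,0.04],"spin":0,"jaw":-0.4},
    {"translation":[0,0,0.02],"spin":0,"jaw":-0.4},
    {"translation":[0,0,0.005],"spin":0,"jaw":-0.4},
    {"translation":[0,0,0],"spin":0,"jaw":-0.4},
    {"translation":[0,0,0],"spin":0,"jaw":-0.4}
  ]
}}

```text
time: 23.55
ee_pos: [0.6093, 0.1802, 0.0216]
eef_rot: [2.795, 1.434, 0.005]
wrist_force: [0.3, 0.2, -1.1]
finger_gap: 0.538
grasp_force: 62.0
```

Emit:
{"name": "send_rows", "arguments": {
  "moves": [
    {"translation":[0,0,0.004],"spin":0,"jaw":-0.4},
    {"translation":[0,0,0.003],"spin":0,"jaw":-0.4},
    {"translation":[0,0,0.003],"spin":0,"jaw":-0.4},
    {"translation":[0,0,0],"spin":0,"jaw":-0.4},
    {"translation":[0,0,0],"spin":0,"jaw":-0.4}
  ]
}}

```text
time: 24.05
ee_pos: [0.6079, 0.1802, 0.0157]
eef_rot: [-2.795, -1.434, 0.0]
wrist_force: [-0.3, 0.6, -1.8]
finger_gap: 0.543
grasp_force: 62.0
```

Emit:
{"name": "send_rows", "arguments": {
  "moves": [
    {"translation":[0,0,0.003],"spin":0,"jaw":-0.4},
    {"translation":[0,0,0.003],"spin":0,"jaw":-0.4},
    {"translation":[0,0,0],"spin":0,"jaw":-0.4},
    {"translation":[0,0,0],"spin":0,"jaw":-0.4},
    {"translation":[0,0,0],"spin":0,"jaw":-0.4}
  ]
}}

```text
time: 24.55
ee_pos: [0.6079, 0.1801, 0.0134]
eef_rot: [-2.795, -1.434, -0.0]
wrist_force: [0.9, 0.7, -0.8]
finger_gap: 0.542
grasp_force: 62.0
```

Emit:
{"name": "send_rows", "arguments": {
  "moves": [
    {"translation":[0,0,0.002],"spin":0,"jaw":-0.4},
    {"translation":[0,0,0.002],"spin":0,"jaw":-0.4},
    {"translation":[0,0,0],"spin":0,"jaw":-0.4},
    {"translation":[0,0,0],"spin":0,"jaw":-0.4},
    {"translation":[0,0,0],"spin":0,"jaw":-0.4}
  ]
}}

```text
time: 25.05
ee_pos: [0.608, 0.1801, 0.013]
eef_rot: [-2.795, -1.434, -0.0]
wrist_force: [-3.1, -0.4, 8.7]
finger_gap: 0.542
grasp_force: 63.0
```

Emit:
{"name": "send_rows", "arguments": {
  "moves": [
    {"translation":[0,0,-0.001],"spin":0,"jaw":0.1},
    {"translation":[0,0,0],"spin":0,"jaw":0.3},
    {"translation":[0,0,0],"spin":0,"jaw":0.5},
    {"translation":[0,0,0],"spin":0,"jaw":0.7},
    {"translation":[0,0,-0.02],"spin":0,"jaw":0.7}
  ]
}}

```text
time: 25.55
ee_pos: [0.607, 0.18, 0.0193]
eef_rot: [-2.795, -1.434, 0.003]
wrist_force: [0.0, 1.0, 0.3]
finger_gap: 0.85
grasp_force: 0.0
```

Emit:
{"name": "send_rows", "arguments": {
  "moves": [
    {"translation":[0,0,-0.1],"spin":0,"jaw":0.8},
    {"translation":[0,0,-0.12],"spin":0,"jaw":0.8},
    {"translation":[0,0,-0.12],"spin":0,"jaw":0.8},
    {"translation":[0,0,-0.05],"spin":0,"jaw":0.8},
    {"translation":[0,0,0],"spin":0,"jaw":0.9}
  ]
}}

```text
time: 26.05
ee_pos: [0.6103, 0.1801, 0.1807]
eef_rot: [2.795, 1.433, 0.011]
wrist_force: [0.3, 0.4, -0.5]
finger_gap: 0.952
grasp_force: 0.0
```

Run:
```python
from h import *
s,M=st(); c=imaging.get_calibration("wrist"); im=imaging.read_camera("wrist"); cv2.imwrite("pics/w10.png",im)
print(s['ee_pos'],s['finger_gap'],s['qpos'].round(2))
d=np.array([.6435,-.2143])-s['ee_pos'][:2]; print((M[:2,:2].T@d/.4).round(4))
u,v=proj("wrist",[.6085,.1785,.005],c).astype(int); cv2.imwrite("pics/c10.png",cv2.resize(im[v-80:v+80,u-100:u+100],None,fx=2.5,fy=2.5))
```

```text
[0.61028333 0.18005293 0.18066731] 0.9520030179998663 [-1.15  0.52  1.12  1.59 -0.48  1.33 -0.59]
[-0.7522  0.6427]
```

View pics/c10.png

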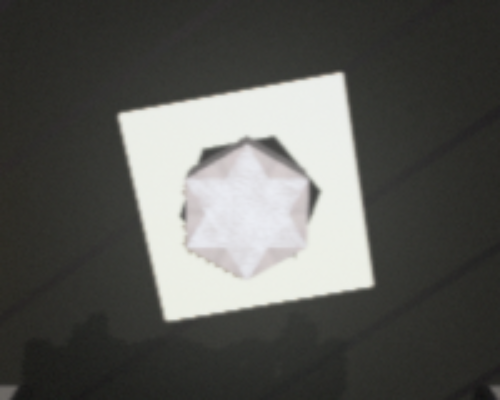

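The hexagon sits on its silhouette. My picture allowance is used up, so I'll work from numbers for the square.

Emit:
{"name": "send_rows", "arguments": {
  "moves": [
    {"translation":[-0.0835,0.0715,0],"spin":0,"jaw":0.9},
    {"translation":[-0.0835,0.0715,0],"spin":0,"jaw":0.9},
    {"translation":[-0.0835,0.0715,0],"spin":0,"jaw":0.9},
    {"translation":[-0.0835,0.0715,0],"spin":0,"jaw":0.9},
    {"translation":[-0.0835,0.0715,0],"spin":0,"jaw":0.9}
  ]
}}

```text
time: 26.6
ee_pos: [0.6256, -0.0402, 0.1745]
eef_rot: [-2.794, -1.434, 0.003]
wrist_force: [0.4, 0.5, 0.5]
finger_gap: 0.951
grasp_force: 0.0
```

Emit:
{"name": "send_rows", "arguments": {
  "moves": [
    {"translation":[-0.0835,0.0715,0],"spin":0,"jaw":0.9},
    {"translation":[-0.0835,0.0715,0],"spin":0,"jaw":0.9},
    {"translation":[-0.0835,0.0715,0],"spin":0,"jaw":0.9},
    {"translation":[-0.0835,0.0715,0],"spin":0,"jaw":0.9},
    {"translation":[0,0,0.05],"spin":-0.088,"jaw":0.9}
  ]
}}

```text
time: 27.1
ee_pos: [0.6394, -0.2246, 0.1572]
eef_rot: [2.728, 1.545, -0.004]
wrist_force: [-0.0, -0.5, -0.3]
finger_gap: 0.95
grasp_force: 0.0
```

Emit:
{"name": "send_rows", "arguments": {
  "moves": [
    {"translation":[0,0,0.05],"spin":-0.088,"jaw":0.9},
    {"translation":[0,0,0],"spin":0,"jaw":0.9},
    {"translation":[0,0,0],"spin":0,"jaw":0.9},
    {"translation":[0,0,0],"spin":0,"jaw":0.9},
    {"translation":[0,0,0],"spin":0,"jaw":0.9}
  ]
}}

```text
time: 27.6
ee_pos: [0.6422, -0.214, 0.1371]
eef_rot: [2.651, 1.684, 0.001]
wrist_force: [-0.1, 0.1, -0.3]
finger_gap: 0.955
grasp_force: 0.0
```

Run:
```python
from h import *
s,M=st(); c=imaging.get_calibration("wrist"); im=imaging.read_camera("wrist"); cv2.imwrite("pics/w11.png",im)
print(s['ee_pos'],s['finger_gap'],s['qpos'].round(2),np.degrees(np.arctan2(M[1,1],M[0,1])))
g=im.max(axis=2); u,v=proj("wrist",[.6435,-.2143,.02],c).astype(int); print(u,v)
C=g[v-75:v+55,u-60:u+60]; t,b=cv2.threshold(C,0,1,cv2.THRESH_OTSU); print(t)
for tt in (t-8,t,t+8):
  for k in blobs(C>tt,1000):
    a=cv2.minAreaRect(cv2.convexHull(k)+[u-60,v-75]); W=np.array([ray("wrist",q,.02,c)[:2] for q in cv2.boxPoints(a)]); e=W[1]-W[0]; f=W[2]-W[1]
    print(a,W.mean(0).round(4),np.hypot(*e).round(4),np.hypot(*f).round(4),(np.degrees(np.arctan2(e[1],e[0]))%90).round(1), (M[:2,:2].T@(W.mean(0)-s['ee_pos'][:2])/.4).round(4))
```

```text
[ 0.64221993 -0.21400436  0.13709363] 0.954520439140865 [-0.41  0.61  1.    1.52 -0.53  1.29  0.21] -25.13300996816075
324 191
60.0
((324.5, 190.5), (67.0, 71.0), 90.0) [ 0.6438 -0.2145] 0.0589 0.0599 64.8 [0.0005 0.0041]
((324.5, 190.5), (65.0, 71.0), 90.0) [ 0.6438 -0.2145] 0.059 0.0581 64.8 [0.0006 0.0041]
((325.0, 190.5), (65.0, 70.0), 90.0) [ 0.6442 -0.2147] 0.0581 0.0581 64.8 [0.0006 0.0052]
```

Emit:
{"name": "send_rows", "arguments": {
  "moves": [
    {"translation":[0.0005,0.0045,0.1],"spin":0,"jaw":0.9},
    {"translation":[0,0,0.1],"spin":0,"jaw":0.9},
    {"translation":[0,0,0.08],"spin":0,"jaw":0.9},
    {"translation":[0,0,0.03],"spin":0,"jaw":0.9},
    {"translation":[0,0,0.02],"spin":0,"jaw":0.9}
  ]
}}

```text
time: 28.15
ee_pos: [0.6434, -0.2146, 0.0037]
eef_rot: [-2.651, -1.685, 0.001]
wrist_force: [0.2, 0.1, -0.1]
finger_gap: 0.949
grasp_force: 0.0
```

Emit:
{"name": "send_rows", "arguments": {
  "moves": [
    {"translation":[0,0,0],"spin":0,"jaw":0.6},
    {"translation":[0,0,0],"spin":0,"jaw":0.5},
    {"translation":[0,0,0],"spin":0,"jaw":0.4},
    {"translation":[0,0,0],"spin":0,"jaw":0.2},
    {"translation":[0,0,0],"spin":0,"jaw":-0.2}
  ],
  "grip_force": 100
}}

```text
time: 28.65
ee_pos: [0.6443, -0.2153, 0.007]
eef_rot: [2.65, 1.684, 0.003]
wrist_force: [-3.2, 1.6, 8.1]
finger_gap: 0.667
grasp_force: 106.7
```

Emit:
{"name": "send_rows", "arguments": {
  "moves": [
    {"translation":[0,0,0],"spin":0,"jaw":-0.2},
    {"translation":[0,0,0],"spin":0,"jaw":-0.2},
    {"translation":[0,0,-0.01],"spin":0,"jaw":-0.2},
    {"translation":[0,0,-0.02],"spin":0,"jaw":-0.2},
    {"translation":[0,0,0],"spin":0,"jaw":-0.2}
  ]
}}

```text
time: 29.15
ee_pos: [0.6439, -0.2149, 0.0171]
eef_rot: [2.65, 1.685, 0.002]
wrist_force: [0.3, -0.4, -4.6]
finger_gap: 0.667
grasp_force: 107.5
```

Emit:
{"name": "send_rows", "arguments": {
  "moves": [
    {"translation":[0,0,-0.04],"spin":0,"jaw":-0.2},
    {"translation":[0,0,-0.08],"spin":0,"jaw":-0.2},
    {"translation":[0,0,-0.08],"spin":0,"jaw":-0.2},
    {"translation":[0,0,-0.05],"spin":0,"jaw":-0.2},
    {"translation":[0.02,-0.045,0],"spin":0,"jaw":-0.2}
  ]
}}

```text
time: 29.65
ee_pos: [0.633, -0.2039, 0.1214]
eef_rot: [2.646, 1.677, 0.007]
wrist_force: [0.1, -0.2, -4.9]
finger_gap: 0.666
grasp_force: 108.3
```

Emit:
{"name": "send_rows", "arguments": {
  "moves": [
    {"translation":[0.034,-0.075,0],"spin":0,"jaw":-0.2},
    {"translation":[0.034,-0.075,0],"spin":0,"jaw":-0.2},
    {"translation":[0.034,-0.075,0],"spin":0,"jaw":-0.2},
    {"translation":[0.034,-0.075,0],"spin":0,"jaw":-0.2},
    {"translation":[0.034,-0.075,0],"spin":0,"jaw":-0.2}
  ]
}}

```text
time: 30.15
ee_pos: [0.5224, -0.0742, 0.1164]
eef_rot: [-2.652, -1.683, -0.0]
wrist_force: [0.5, 1.0, -3.3]
finger_gap: 0.665
grasp_force: 108.3
```

Emit:
{"name": "send_rows", "arguments": {
  "moves": [
    {"translation":[0,0,0],"spin":0,"jaw":-0.2},
    {"translation":[0,0,0],"spin":0,"jaw":-0.2},
    {"translation":[0,0,0],"spin":0,"jaw":-0.2},
    {"translation":[0,0,0],"spin":0,"jaw":-0.2},
    {"translation":[0,0,0],"spin":0,"jaw":-0.2}
  ]
}}

```text
time: 30.65
ee_pos: [0.5238, -0.076, 0.1164]
eef_rot: [2.652, 1.682, -0.0]
wrist_force: [0.7, -0.4, -4.3]
finger_gap: 0.666
grasp_force: 108.5
```

Run:
```python
from h import *
s,M=st(); c=imaging.get_calibration("wrist"); im=imaging.read_camera("wrist"); cv2.imwrite("pics/w12.png",im)
print(s['ee_pos'],s['finger_gap'],s['qpos'].round(2),s['wrist_force'].round(1)); d=np.array([.4715,-.015])-s['ee_pos'][:2]; print((M[:2,:2].T@d/.4).round(4))
p=proj("wrist",[.4715,-.015,.005],c); print(p); g=im.min(axis=2)
for k in blobs(g>110,600):
    W=np.array([ray("wrist",q,.005,c)[:2] for q in cv2.boxPoints(cv2.minAreaRect(k))]); print(cen(k).round(),W.mean(0).round(4),np.hypot(*(W[1]-W[0])).round(3),np.hypot(*(W[2]-W[1])).round(3))
```

```text
[ 0.52380545 -0.07604017  0.11635519] 0.6656227949878117 [-0.92  0.3   1.17  1.92 -0.3   1.12 -0.08] [ 0.7 -0.4 -4.3]
[ 0.0823 -0.1834]
[232.08431915 154.74589373]
[ 61. 178.] [0.3353 0.0309] 0.058 0.047
[232. 153.] [ 0.4713 -0.0152] 0.063 0.062
[268. 187.] [ 0.4786 -0.0981] 0.138 0.238
[461.  36.] [ 0.6661 -0.0109] 0.033 0.034
```

Emit:
{"name": "send_rows", "arguments": {
  "moves": [
    {"translation":[0.0274,-0.061,0],"spin":0,"jaw":-0.2},
    {"translation":[0.0274,-0.061,0],"spin":0,"jaw":-0.2},
    {"translation":[0.0274,-0.061,0],"spin":0,"jaw":-0.2},
    {"translation":[0,0,0.07],"spin":0,"jaw":-0.2},
    {"translation":[0,0,0.09],"spin":0,"jaw":-0.2}
  ]
}}

```text
time: 31.2
ee_pos: [0.474, -0.0105, 0.0542]
eef_rot: [-2.646, -1.688, -0.019]
wrist_force: [0.5, 2.0, -4.4]
finger_gap: 0.666
grasp_force: 108.9
```

Emit:
{"name": "send_rows", "arguments": {
  "moves": [
    {"translation":[0,0,0.06],"spin":0,"jaw":-0.2},
    {"translation":[0,0,0.02],"spin":0,"jaw":-0.2},
    {"translation":[0,0,0.005],"spin":0,"jaw":-0.2},
    {"translation":[0,0,0],"spin":0,"jaw":-0.2},
    {"translation":[0,0,0],"spin":0,"jaw":-0.2}
  ]
}}

```text
time: 31.7
ee_pos: [0.4725, -0.014, 0.0193]
eef_rot: [2.651, 1.684, 0.003]
wrist_force: [0.9, -0.2, -4.1]
finger_gap: 0.661
grasp_force: 108.9
```

Emit:
{"name": "send_rows", "arguments": {
  "moves": [
    {"translation":[0,0,0.004],"spin":0,"jaw":-0.2},
    {"translation":[0,0,0.003],"spin":0,"jaw":-0.2},
    {"translation":[0,0,0],"spin":0,"jaw":-0.2},
    {"translation":[0,0,0],"spin":0,"jaw":-0.2},
    {"translation":[0,0,0],"spin":0,"jaw":-0.2}
  ]
}}

```text
time: 32.2
ee_pos: [0.4712, -0.0138, 0.0154]
eef_rot: [-2.651, -1.685, -0.0]
wrist_force: [0.5, 1.0, -4.8]
finger_gap: 0.667
grasp_force: 109.0
```

Emit:
{"name": "send_rows", "arguments": {
  "moves": [
    {"translation":[0,0,0.003],"spin":0,"jaw":-0.2},
    {"translation":[0,0,0.003],"spin":0,"jaw":-0.2},
    {"translation":[0,0,0],"spin":0,"jaw":-0.2},
    {"translation":[0,0,0],"spin":0,"jaw":-0.2},
    {"translation":[0,0,0],"spin":0,"jaw":-0.2}
  ]
}}

```text
time: 32.7
ee_pos: [0.4712, -0.0138, 0.0129]
eef_rot: [2.651, 1.685, -0.0]
wrist_force: [-0.0, -0.4, -5.4]
finger_gap: 0.664
grasp_force: 109.0
```

Emit:
{"name": "send_rows", "arguments": {
  "moves": [
    {"translation":[0,0,0.0025],"spin":0,"jaw":-0.2},
    {"translation":[0,0,0.0015],"spin":0,"jaw":-0.2},
    {"translation":[0,0,0],"spin":0,"jaw":-0.2},
    {"translation":[0,0,0],"spin":0,"jaw":-0.2},
    {"translation":[0,0,0],"spin":0,"jaw":-0.2}
  ]
}}

```text
time: 33.2
ee_pos: [0.4714, -0.0138, 0.012]
eef_rot: [-2.651, -1.685, -0.0]
wrist_force: [-3.3, -1.0, 5.7]
finger_gap: 0.664
grasp_force: 110.2
```

Emit:
{"name": "send_rows", "arguments": {
  "moves": [
    {"translation":[0,0,-0.001],"spin":0,"jaw":0.4},
    {"translation":[0,0,0],"spin":0,"jaw":0.6},
    {"translation":[0,0,0],"spin":0,"jaw":0.75},
    {"translation":[0,0,0],"spin":0,"jaw":0.85},
    {"translation":[0,0,-0.02],"spin":0,"jaw":0.85}
  ]
}}

```text
time: 33.7
ee_pos: [0.4706, -0.014, 0.0195]
eef_rot: [-2.651, -1.685, 0.002]
wrist_force: [-0.5, -0.2, -0.3]
finger_gap: 0.924
grasp_force: 0.0
```

Emit:
{"name": "send_rows", "arguments": {
  "moves": [
    {"translation":[0,0,-0.1],"spin":0,"jaw":0.85},
    {"translation":[0,0,-0.12],"spin":0,"jaw":0.85},
    {"translation":[0,0,-0.12],"spin":0,"jaw":0.85},
    {"translation":[0,0,-0.1],"spin":0,"jaw":0.85},
    {"translation":[0,0,-0.08],"spin":0,"jaw":0.85}
  ]
}}

```text
time: 34.2
ee_pos: [0.472, -0.014, 0.2308]
eef_rot: [-2.65, -1.683, -0.008]
wrist_force: [1.2, 0.2, -1.2]
finger_gap: 0.926
grasp_force: 0.0
```

Emit:
{"name": "send_rows", "arguments": {
  "moves": [
    {"translation":[0,0,0],"spin":0,"jaw":0.85},
    {"translation":[0,0,0],"spin":0,"jaw":0.85},
    {"translation":[0,0,0],"spin":0,"jaw":0.85},
    {"translation":[0,0,0],"spin":0,"jaw":0.85},
    {"translation":[0,0,0],"spin":0,"jaw":0.85}
  ]
}}

```text
time: 34.7
ee_pos: [0.4706, -0.014, 0.2267]
eef_rot: [2.651, 1.685, -0.003]
wrist_force: [-0.3, 0.8, -0.5]
finger_gap: 0.927
grasp_force: 0.0
```

Run:
```python
from h import *
s,M=st(); c=imaging.get_calibration("wrist"); im=imaging.read_camera("wrist"); sc=imaging.read_camera("scene")
print(s['ee_pos'],s['wrist_force'].round(1))
g=im.max(axis=2); P=np.array([.4715,-.015])
def bri(x,y,z): u,v=proj("wrist",[x,y,z],c).round().astype(int); return int(g[v,u])
# brightness profile along square-block axes (z=.025 top plane) and pad axes
for az in (65,-25):
    a=np.array([np.cos(np.radians(az)),np.sin(np.radians(az))]); print(az,[bri(*(P+a*t/1000),.025) for t in range(-48,49,3)])
b=cv2.cvtColor(sc,cv2.COLOR_BGR2HSV)
for k in blobs(cv2.inRange(b,(100,120,60),(125,255,255))>0,60,600): print("blue",cen(k).round(1),ray("scene",cen(k),.03).round(3))
b0=cv2.cvtColor(cv2.imread("pics/scene0.png"),cv2.COLOR_BGR2HSV)
for k in blobs(cv2.inRange(b0,(100,120,60),(125,255,255))>0,60,600): print("blue0",cen(k).round(1),ray("scene",cen(k),.03).round(3))
```

```text
[ 0.47057814 -0.01403655  0.22674863] [-0.3  0.8 -0.5]
65 [255, 255, 255, 255, 118, 97, 97, 161, 161, 162, 162, 162, 163, 163, 163, 163, 165, 165, 165, 164, 165, 166, 168, 167, 168, 166, 165, 116, 105, 105, 104, 183, 255]
-25 [255, 255, 255, 255, 108, 99, 155, 165, 164, 162, 161, 163, 164, 165, 161, 164, 165, 159, 160, 163, 161, 162, 162, 160, 160, 162, 103, 102, 101, 204, 255, 255, 255]
blue [371.9 389.5] [ 0.831 -0.254  0.03 ]
blue [392.  255.3] [ 0.647 -0.003  0.03 ]
blue [391.6 257.2] [ 0.65  -0.008  0.03 ]
blue [376.9 190.8] [0.458 0.152 0.03 ]
blue0 [371.9 389.5] [ 0.831 -0.254  0.03 ]
blue0 [392.  255.3] [ 0.647 -0.003  0.03 ]
blue0 [391.6 257.2] [ 0.65  -0.008  0.03 ]
blue0 [376.9 190.8] [0.458 0.152 0.03 ]
```

The square block spans about ±30 mm around the pad centre, and the pots have not moved. Handing in.

```bash
python3 -c "
from workcell import r
print(r.job_done())"
```

```text
the job is handed in; nothing more can be done
None
```

All four samples are on the middle of their matching pads, the pots have not moved in the camera images, and I handed the job in at about 35 s; the hand-in gave no verdict.

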